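Show the underside of the lens case to the check camera

TASK

First push the blue push-top timer of the check camera all the way down. Then take the pink lens case out of the clear tray and hold it in the air with its underside squarely facing the camera lens, its underside centred midway between the two orange tips and its long way in line with them; finish while still holding it there, steady, with nothing but the gripper touching it. Do not bump the camera stand, and leave the bottle, cup, mirror and hair clip where they stand.

Things in the scene. Friction and masses are not known exactly. Their poses are not given: they have to be found in the camera images.
- lens_case: Pink twist-cap contact lens case (20 to 45 g), loose, lying caps up in the clear tray. 72 mm long (x), 30 mm wide (y) at the two round wells, 22 mm tall (z) at the caps. Wells of 30 mm diameter stand 21 mm either side of the middle; between them is a flat-sided bridge block, 30 mm along x, 25 mm across y, 18 mm tall, which is where to grip it (fingers closing along y). Origin: centre of the underside; z points from the underside up through the caps. The two ends are alike.
- tray: Clear acrylic open tray, fixed, 176 x 166 mm outside, 15 mm tall, walls and floor 3 mm thick. Origin: centre of its underside, on the shelf. It may stand to the robot's left or right; the timer is on the other side.
- plunger (a joint): Travel of the blue push-top of the timer: 0 m when up, 0.012 m fully down. A spring pushes it back up: about 2 N at the start of the stroke, 8 N fully down, where it meets a hard stop.
- plunger_top (a point): Centre of the top face of the blue push-top (a 36 mm disc on a round white base 68 mm wide at the foot, fixed to the shelf); 56 mm above the shelf when up; it is pushed straight down and this point moves with it.
- camera: Check camera stand, fixed to the shelf: white base plate 100 x 120 x 12 mm with its centre 20 mm along x from the origin, and a short post. Origin: on the shelf, straight below the centre of the lens; -x is the side it leans to, roughly towards the robot, but turned by up to 0.35 rad; z up.
- camera_head: Camera head, a grey cylinder 48 mm wide, 45 mm long, leaning 30 degrees from vertical towards -x of the stand. Origin: centre of the front of the lens, 90 mm above the shelf. z: viewing direction, out of the lens, up and towards the robot. y: horizontal, along the line of tips. Two dark 4 mm wire rods at y = +60 and -60 mm run along z up to the orange tips (12 mm balls) at z = 100 mm, 177 mm above the shelf.
- focus (a point): The point midway between the two orange tips, 100 mm straight out of the lens along the head's z. The centre of the case's underside belongs here, the underside facing back at the lens (case z along the head's z, so the caps point away from the lens), with the long way of the case (its x) along the head's y, either end first.
- pump_bottle: Green push-top pump bottle, loose, 56 mm wide, 160 mm tall, with a white spout reaching 44 mm to its -x. Not to be moved. Origin: centre of the foot.
- cup: Empty white ceramic cup, loose, 76 mm wide, 85 mm tall. Not to be moved. Origin: centre of the foot.
- travel_mirror: Lilac folding plastic travel mirror with a round glass, loose, standing open: foot leaf 75 x 80 mm, upright leaf 80 mm wide, 83 mm tall in all, leaning back to its -x by up to 60 mm from the origin. Not to be moved. Origin: centre of the underside of the foot leaf.
- hair_clip: Flat steel hair clip, loose, 61 x 13 x 9 mm, lying between mirror and camera. Not to be moved. Origin: centre of the underside.

How it is judged (in metres and radians):
On the way, in this order (a step that is already met when the one before it is completed fails the run):
1. the blue push-top is pushed all the way down (at least 10 of its 12 mm) (value of joint plunger above 0.01 m), for 0.1 s.
2. the lens case is lifted out of the tray in the gripper (height (world z) of lens_case above 0.05 m and contact force between lens_case and the fingers above 0.5 N and contact force between lens_case and tray below 0.05 N), for 0.2 s.
At the end, for the whole second after the job is handed in: Gripper alone holds the case still (<30 mm/s), centre of its underside within 15 mm of the midpoint of the orange tips, case z along the viewing direction and long way along the line of tips, each within 0.2 rad; bottle, cup, mirror, clip within 30 mm of their start (distance between lens_case and focus below 0.015 m and angle between the z axis of lens_case and the z axis of camera_head, either way round below 0.2 rad and angle between the x axis of lens_case and the y axis of camera_head, either way round below 0.2 rad and angle between lens_case's own z axis and vertical below 1 rad and height (world z) of lens_case above 0.1 m and linear speed of lens_case below 0.03 m/s and contact force between lens_case and the fingers above 0.5 N and contact force between lens_case and camera below 0.05 N and contact force between lens_case and tray below 0.05 N and distance of each of pump_bottle, cup, travel_mirror, hair_clip from where it was at the start of the episode below 0.03 m); the arm keeps its last pose, push and grip.
It fails at once if a bystander (bottle, cup, mirror or hair clip) is moved by more than 30 mm (distance of any of pump_bottle, cup, travel_mirror, hair_clip from where it was at the start of the episode above 0.03 m).
It fails at once if the camera stand is bumped (more than 2 N) (contact force between camera and anything else above 2 N).
It also fails if it takes over 58 s, if anything falls off the work surface, if the arm or the gripper's body presses on something with over 40 N, if the wrist force passes 120 N, or if a joint passes its speed limit or range.

ROBOT

A 6-joint arm with a two-finger parallel gripper is mounted at the origin on the work surface. World frame = base frame: x ahead of the robot, y to its left, z up, the work surface at z = 0. Lengths are in mm, angles in rad, forces in N, time in s.
With the tool pointing down it reaches from about 300 to 775 mm from the base axis. Payload 14.6 kg.
Tool frame: the origin (TCP) lies between the finger pads; the fingertips stand 11 mm ahead of it and the grasp point (between the pads) lies 8 mm behind it; z points along the fingers, y is the direction in which the jaws open and shut (so a half turn about z gives the same grasp; the last joint's range is limited). The gripper opens to 94 mm and grips with 3 to 60 N. Pads are 16 mm wide; open, the fingers measure 119 mm over their backs; the gripper's body (75 mm by 177 mm) begins 78 mm behind the grasp point.
Start: joints at [-1.17, 0.3, 1.521, -0, 1.321, -0.067], TCP at [248, -490.903, 216.446] pointing down, gripper open.
Joint ranges: [-3.03, 3.03], [-0.79, 2.21], [0.23, 2.52], [-1.04, 4.18], [0, 3.07], [-2.55, 2.55]. Speed limits (rad/s): [2.22, 2.22, 2.57, 3.14, 3.14, 3.14].

INTERFACE

Orientations are given as [roll, pitch, yaw] about the fixed x, y, z axes, in that order (R = Rz(yaw) Ry(pitch) Rx(roll)).
In Python, from cell import * gives the robot as it stands.
- The arm moves only by the tool arm_command, never from a script. Its argument "deltas" is a list of rows, each an object with "xyz": the shift along the world's x, y, z in m, a list of three; "turn": the turn, a rotation vector about the world's x, y, z in rad, a list of three. A call has 1 to 12 rows; each row shifts and turns the commanded pose from where the row before left it; what a row does not reach is not made up. A row lasts 1/8 s, in which the tool goes at most 62.5 mm and 10.7 degrees, less where a joint would pass 70% of its speed; a pose out of reach is approached as far as the arm can. A call with a gripper value outside its range is refused whole. "gripper" is the closure, from 0 (fully open) to 1 (shut), set as the call begins (left out, the last holds). The fingers move at their own pace and stop on an object; "force" is the grip in N (left out, the last holds). Time passes only in rows, so rows that do not move let the fingers close. It gives the time, the measured TCP pose, the force and the opening at its end, in the units of the state.
- read_state(): the state, without advancing time (a new reading comes with each control period).
- camera(name): name is "scene" or "top" or "wrist"; returns a dict with "color" (480x640x3 uint8, red, green, blue), "fx", "fy", "cx", "cy" (pixels), "k1" (the pictures are not rectified: a ray, as slopes to the right and down, at radius r is drawn at 1 + k1 r^2 times it, then the intrinsics apply), "rvec" (rotation vector, rad) and "tvec" (3), from world to camera coordinates, as OpenCV has them; the wrist camera has in their place "mount" (4x4, takes a point from camera to tool coordinates, whose origin is the TCP and whose axes are the flange's). Camera axes: x right, y down, z forward; pixel columns grow to the right and rows downward; lengths in mm; the calibration is good to about 2 mm. A picture is of the moment at which its call begins: read the wrist's pose just before it. There is no depth.
- sign_off(): hands the job in, once; it reports no verdict.
The state is a dict: "clock": time; "joints": joint angles; "qd": joint speeds; "effort": joint torques, N m; "eef_pos": TCP position; "eef_rot": TCP orientation; "wrist_force": force on the tool from outside, world axes, zero at the start; "moment": the same for the moment, N m; "finger_gap": finger opening in mm.
Only numpy, scipy, OpenCV 4.12 (cv2) and the standard library are available. Lean on these libraries where they do the work, as an engineer would, in place of code of your own. Each camera call takes 0.05 s, during which the arm holds its last target.

## Working session

There is one attempt and no reset: what is moved stays moved. The work goes in short steps, Python scripts to look and compute and a tool call to move; the robot and the scene stay as the last step left them, time stands still between calls to the robot, and variables do not carry over. Pictures are saved under pics/ and viewed, and the job is handed in when it is done.

Besides the shell and the picture viewer there is one more tool, called after ">>>" by a JSON object that holds its "op" and its "data", one argument or row to a line. arm_command: Moves the arm, as the interface text tells. Its arguments: {"type":"object","properties":{"deltas":{"type":"array","items":{"type":"object","properties":{"xyz":{"type":"array","items":{"type":"number"}},"turn":{"type":"array","items":{"type":"number"}}}}},"gripper":{"type":"number"},"force":{"type":"number"}},"required":["deltas"]}

```bash
ls; mkdir -p pics; python3 - <<'E'
from cell import *
import cv2
s=read_state();print(s)
for n in ["scene","top","wrist"]:
    c=camera(n);cv2.imwrite(f"pics/{n}0.png",c["color"][:,:,::-1])
    print(n,{k:v for k,v in c.items() if k!="color"})
E
```

```text
pics
{'clock': 0.0, 'joints': array([-1.16963073e+00,  3.00485978e-01,  1.52158475e+00, -3.35768121e-05,
        1.32069556e+00, -6.66142563e-02]), 'qd': array([ 0.00069785, -0.00102959, -0.0007775 ,  0.00128346,  0.00052171,
       -0.00027533]), 'effort': array([-1.50591990e-03, -5.31821108e+01, -3.52735233e+01,  7.07901525e-02,
        2.45206797e-02, -3.68955239e-05]), 'eef_pos': array([ 247.88258953, -490.69104429,  215.87660963]), 'eef_rot': array([-3.14041946e+00, -4.56727935e-05,  4.67788153e-01]), 'wrist_force': array([-0.6384855 , -0.29026471,  0.52753869]), 'moment': array([ 0.01200712, -0.0080778 ,  0.03888324]), 'finger_gap': 93.87444776551209}
scene {'fx': 598.0140452508484, 'fy': 598.0140452508484, 'cx': 319.44390869744495, 'cy': 243.16104732194077, 'k1': -0.17282423110343814, 'rvec': array([ 0.79122615,  2.44330572, -1.27315393]), 'tvec': array([ 482.1750686 ,  -86.37150838, 1464.84372613])}
top {'fx': 436.3170256455713, 'fy': 436.3170256455713, 'cx': 317.8483722330931, 'cy': 240.36251770575407, 'k1': 0.03625637640105246, 'rvec': array([ 2.14080021, -2.16875446,  0.06882996]), 'tvec': array([ 19.34188107, 592.23980124, 876.84190755])}
wrist {'fx': 371.6473710035594, 'fy': 371.6473710035594, 'cx': 316.4697394383733, 'cy': 237.20568822454095, 'k1': -0.06563815726972629, 'mount': array([[ 7.22193575e-04, -9.68080505e-01, -2.50638412e-01,
         7.16010033e+01],
       [ 9.99999739e-01,  7.07358910e-04,  1.49270876e-04,
         3.48839099e-02],
       [ 3.27850886e-05, -2.50638454e-01,  9.68080763e-01,
        -1.67905578e+02],
       [ 0.00000000e+00,  0.00000000e+00,  0.00000000e+00,
         1.00000000e+00]])}
```

View pics/scene0.png

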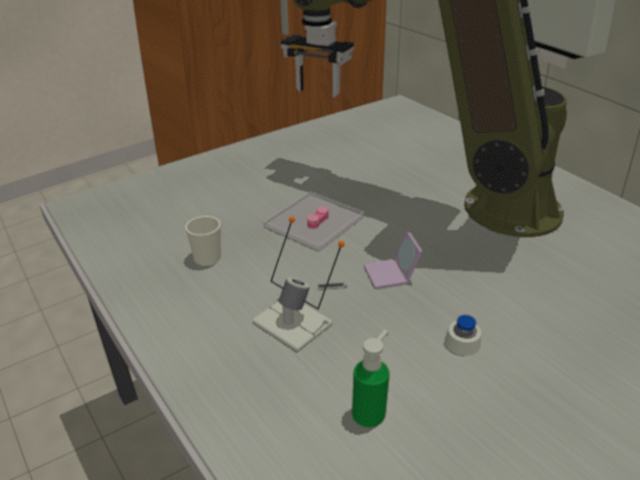

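View pics/top0.png

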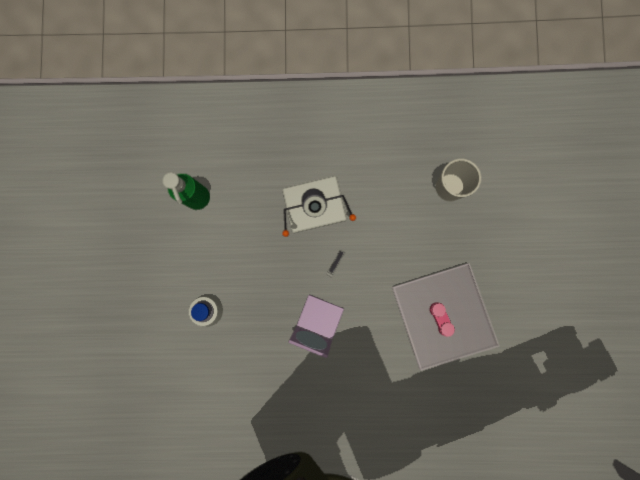

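View pics/wrist0.png

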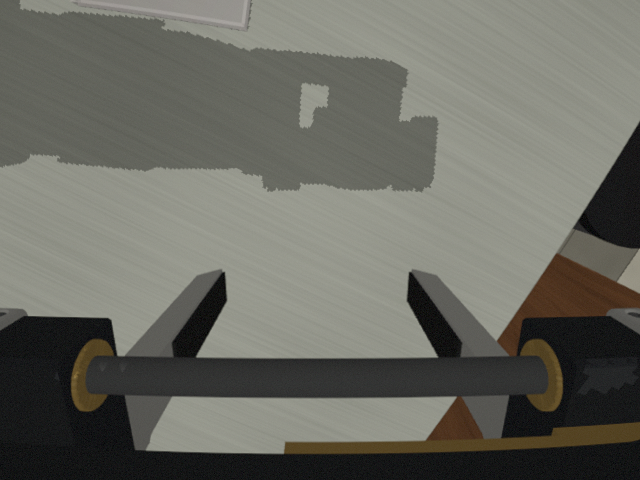

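The top view shows the timer's blue top at (201,312), the pink case at (443,320), the orange tips at (285,233) and (352,217), the lens at (314,206), the mirror at (318,325) and the clip at (336,262). Next I measure their positions.

```bash
cat > h.py <<'E'
from cell import *
import cv2, numpy as np
from scipy.spatial.transform import Rotation as Ro
def ray(c,px,pose=None):
    K=np.array([[c["fx"],0,c["cx"]],[0,c["fy"],c["cy"]],[0,0,1]])
    u=cv2.undistortPointsIter(np.array([[px]],float),K,np.array([c["k1"],0,0,0,0.]),None,None,(3,50,1e-10))[0,0]
    d=np.array([u[0],u[1],1.])
    if "mount" in c:
        p,rpy=pose; R=Ro.from_euler("xyz",rpy).as_matrix(); M=c["mount"]
        return R@M[:3,3]+p, R@M[:3,:3]@d
    R=cv2.Rodrigues(c["rvec"])[0]
    return -R.T@c["tvec"], R.T@d
def onz(r,z): o,d=r; return o+d*(z-o[2])/d[2]
def tri(r1,r2):
    A=np.zeros((3,3));b=np.zeros(3)
    for o,d in(r1,r2):
        d=d/np.linalg.norm(d);P=np.eye(3)-np.outer(d,d);A+=P;b+=P@o
    x=np.linalg.solve(A,b)
    return x,[round(float(np.linalg.norm(np.cross(x-o,d/np.linalg.norm(d)))),2) for o,d in(r1,r2)]
def blobs(img,lo,hi,amin=8):
    hsv=cv2.cvtColor(img,cv2.COLOR_RGB2HSV);m=cv2.inRange(hsv,np.array(lo),np.array(hi))
    n,l,s,ce=cv2.connectedComponentsWithStats(m)
    return [(int(s[i,4]),ce[i].round(2),s[i,:4].tolist()) for i in range(1,n) if s[i,4]>=amin],m
COL=dict(orange=((5,180,120),(18,255,255)),blue=((105,150,80),(125,255,255)),pink=((165,90,100),(179,255,255)),lilac=((140,25,80),(163,110,255)))
E
python3 - <<'E'
from h import *
np.set_printoptions(precision=1,suppress=True)
t=camera("top");s=camera("scene")
for k,v in COL.items():
    for n,c in(("top",t),("scene",s)): print(k,n,*blobs(c["color"],*v)[0],sep="\n  ")
T=[[285,233],[352,217]]
c,m=blobs(t["color"],*COL["pink"])
pts=cv2.findNonZero(m); print("minrect",cv2.minAreaRect(pts))
for nm,px,z in [("blue",[201,312],56),("lens",[314.5,206],90),("clip a",[330,271],9),("clip b",[343,252],9),("case",[443,320],20),("bottle",[193,192],80),("spout",[168,180],150),("cup",[453,185],5),("mir1",[291,345],0),("mir2",[325,354],83),("mir3",[343,308],5),("mir4",[310,296],5)]: print(nm,onz(ray(t,px),z))
E
```

```text
orange
  top
  (24, array([352.3, 217. ]), [350, 215, 6, 5])
  (24, array([285.3, 233. ]), [283, 231, 6, 5])
orange
  scene
  (16, array([291.4, 219.2]), [290, 217, 4, 5])
  (19, array([340.8, 243.8]), [339, 242, 5, 5])
blue
  top
  (221, array([199.5, 311.8]), [192, 304, 16, 17])
blue
  scene
  (202, array([466. , 322.4]), [458, 316, 17, 14])
pink
  top
  (439, array([442. , 319.1]), [430, 303, 24, 33])
pink
  scene
  (195, array([317.4, 218.9]), [308, 210, 20, 18])
lilac
  top
  (1244, array([319.8, 316.8]), [297, 295, 46, 44])
  (133, array([307.2, 347.9]), [289, 339, 38, 18])
lilac
  scene
  (1065, array([390.7, 269.4]), [365, 231, 57, 57])
minrect ((441.90008544921875, 319.300048828125), (35.329872131347656, 13.863621711730957), 63.43495178222656)
blue [449.7 245.6  56. ]
lens [654.   15.4  90. ]
clip a [529.2 -12.5   9. ]
clip b [568.9 -40.6   9. ]
case [ 426.9 -240.8   20. ]
bottle [688. 258.  80.]
spout [696.  281.7 150. ]
cup [ 709.  -276.6    5. ]
mir1 [375.9  71.4   0. ]
mir2 [370.1  -1.3  83. ]
mir3 [451.7 -38.6   5. ]
mir4 [477.3  30.3   5. ]
```

```bash
python3 - <<'E'
from h import *
np.set_printoptions(precision=2,suppress=True)
t=camera("top");s=camera("scene")
b1,e=tri(ray(t,[285.3,233]),ray(s,[340.8,243.8]));print(b1,e)
b2,e2=tri(ray(t,[352.3,217]),ray(s,[291.4,219.2]));print(b2,e2,np.linalg.norm(b1-b2))
z1,z2=onz(ray(t,[285.3,233]),177),onz(ray(t,[352.3,217]),177)
f=(z1+z2)/2;y=z1-z2;print(z1,z2,np.linalg.norm(y),f);y/=np.linalg.norm(y);x=np.cross(y,[0,0,1]);print("camx",x,"yaw",np.arctan2(x[1],x[0]))
fo=(b1+b2)/2;print("focus tri",fo); zz=-x*0.5+np.array([0,0,.866]);print("headz",zz,"lens from focus",f-100*zz)
print("lens from top pic", onz(ray(t,[314.5,206]),90))
print("blue tri",tri(ray(t,[200.5,312]),ray(s,[466,321])))
R=np.column_stack([y,np.cross(zz,y),zz]);print(R)
# tools: z=-zz ; jaw along head x
E
```

```text
[591.48  63.68 175.77] [0.35, 0.35]
[617.55 -53.46 176.01] [0.56, 0.56] 120.00076399185916
[591.62  63.32 177.  ] [617.85 -53.76 177.  ] 119.98347026387611 [604.73   4.78 177.  ]
camx [ 0.98  0.22 -0.  ] yaw 0.2204599845146849
focus tri [604.52   5.11 175.89]
headz [-0.49 -0.11  0.87] lens from focus [653.52  15.72  90.4 ]
lens from top pic [653.95  15.4   90.  ]
blue tri (array([448.7 , 248.59,  51.6 ]), [0.94, 0.94])
[[-0.22 -0.85 -0.49]
 [ 0.98 -0.19 -0.11]
 [ 0.   -0.5   0.87]]
```

```bash
python3 - <<'E'
import cv2
im=cv2.imread("pics/top0.png")
a=cv2.resize(im[280:350,160:240],None,fx=5,fy=5,interpolation=cv2.INTER_NEAREST)
b=cv2.resize(im[285:355,400:480],None,fx=5,fy=5,interpolation=cv2.INTER_NEAREST)
cv2.imwrite("pics/crop1.png",cv2.hconcat([a,b]))
E
```

```text
(no output)
```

View pics/crop1.png

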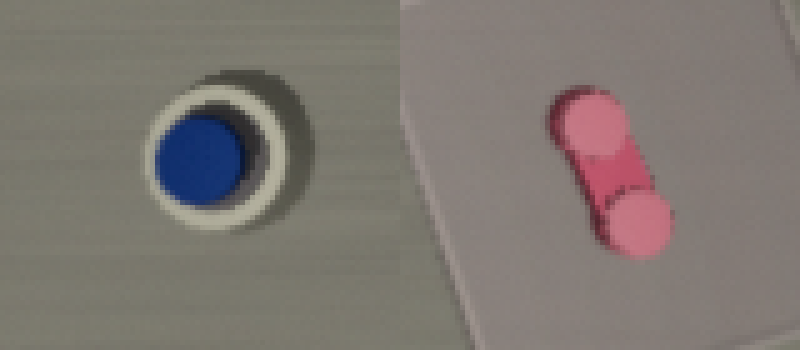

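>>> {"op": "arm_command", "data": {
  "deltas": [
    {"xyz": [0.01,0.05,0]},
    {"xyz": [0.015,0.055,0]},
    {"xyz": [0.016,0.057,-0.005]},
    {"xyz": [0.016,0.057,-0.005]},
    {"xyz": [0.016,0.057,-0.005]},
    {"xyz": [0.016,0.057,-0.005]},
    {"xyz": [0.016,0.057,-0.005]},
    {"xyz": [0.016,0.057,-0.005]},
    {"xyz": [0.016,0.057,-0.005]},
    {"xyz": [0.016,0.057,-0.005]},
    {"xyz": [0.016,0.057,-0.005]},
    {"xyz": [0.016,0.057,-0.005]}
  ],
  "gripper": 1.0,
  "force": 20
}}

```text
validation failed for argument at $.de...
```

>>> {"op": "arm_command", "data": {
  "deltas": [
    {"xyz": [0.012,0.05,-0.005]},
    {"xyz": [0,0,0]},
    {"xyz": [0,0,0]}
  ]
}}

```text
validation failed for argument at $.de...
```

```bash
python3 - <<'E'
from h import *
np.set_printoptions(precision=2,suppress=True)
s=read_state();print(s["clock"],s["eef_pos"],s["eef_rot"],s["joints"],s["wrist_force"],s["finger_gap"])
c=camera("wrist");cv2.imwrite("pics/wrist1.png",c["color"][:,:,::-1])
P=(s["eef_pos"],s["eef_rot"])
for b in blobs(c["color"],*COL["blue"],30)[0]: print(b,onz(ray(c,b[1],P),56))
t=camera("top");cv2.imwrite("pics/top1.png",t["color"][:,:,::-1])
# caps
a,b=onz(ray(t,[439.2,310]),25),onz(ray(t,[448,329.6]),25);d=a-b
print("caps",a,b,np.linalg.norm(d),(a+b)/2,np.arctan2(d[1],d[0]))
E
```

```text
0.35 [ 247.97 -490.86  216.34] [-3.14 -0.    0.47] [-1.17  0.3   1.52 -0.    1.32 -0.07] [-0.87 -0.71  0.34] 93.60427606982232
caps [ 447.37 -232.8    25.  ] [ 408.27 -248.66   25.  ] 42.192721889056244 [ 427.82 -240.73   25.  ] 0.38528885242317906
```

View pics/wrist1.png

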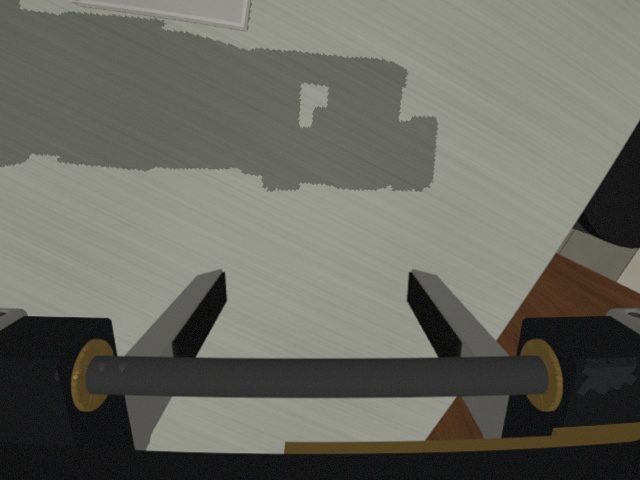

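The move was refused because each row also needs "turn". The arm hasn't moved and the picture is unchanged. The cap spacing came out at 42.2 mm, which matches the 42 mm in the spec.

>>> {"op": "arm_command", "data": {
  "deltas": [
    {"xyz": [0.01,0.05,0],"turn": [0,0,0]},
    {"xyz": [0.015,0.055,0],"turn": [0,0,0]},
    {"xyz": [0.016,0.057,-0.005],"turn": [0,0,0]},
    {"xyz": [0.016,0.057,-0.005],"turn": [0,0,0]},
    {"xyz": [0.016,0.057,-0.005],"turn": [0,0,0]},
    {"xyz": [0.016,0.057,-0.005],"turn": [0,0,0]},
    {"xyz": [0.016,0.057,-0.005],"turn": [0,0,0]},
    {"xyz": [0.016,0.057,-0.005],"turn": [0,0,0]},
    {"xyz": [0.016,0.057,-0.005],"turn": [0,0,0]},
    {"xyz": [0.016,0.057,-0.005],"turn": [0,0,0]},
    {"xyz": [0.016,0.057,-0.005],"turn": [0,0,0]},
    {"xyz": [0.016,0.057,-0.005],"turn": [0,0,0]}
  ],
  "gripper": 1.0,
  "force": 20
}}

```text
clock: 1.95
eef_pos: [433.2, 186.3, 166.5]
eef_rot: [3.141, -0.001, 0.468]
wrist_force: [1.0, -0.1, 0.6]
finger_gap: 0.2
```

>>> {"op": "arm_command", "data": {
  "deltas": [
    {"xyz": [0.012,0.05,-0.005],"turn": [0,0,0]},
    {"xyz": [0,0,0],"turn": [0,0,0]},
    {"xyz": [0,0,0],"turn": [0,0,0]}
  ]
}}

```text
clock: 2.33
eef_pos: [444.8, 233.7, 161.3]
eef_rot: [3.142, 0.001, 0.468]
wrist_force: [0.4, -0.2, -0.7]
finger_gap: 0.2
```

```bash
python3 - <<'E'
from h import *
np.set_printoptions(precision=2,suppress=True)
s=read_state();print(s["clock"],s["eef_pos"],s["eef_rot"],s["joints"],s["wrist_force"],s["finger_gap"])
c=camera("wrist");cv2.imwrite("pics/wrist2.png",c["color"][:,:,::-1])
P=(s["eef_pos"],s["eef_rot"])
for b in blobs(c["color"],*COL["blue"],30)[0]: print(b,onz(ray(c,b[1],P),56))
E
```

```text
2.325 [444.77 233.66 161.31] [3.14 0.   0.47] [ 0.41  0.25  1.72 -0.    1.17  1.51] [ 0.41 -0.21 -0.71] 0.24354789200819413
(1622, array([301.71, 222.41]), [279, 200, 46, 46]) [450.77 249.04  56.  ]
```

View pics/wrist2.png

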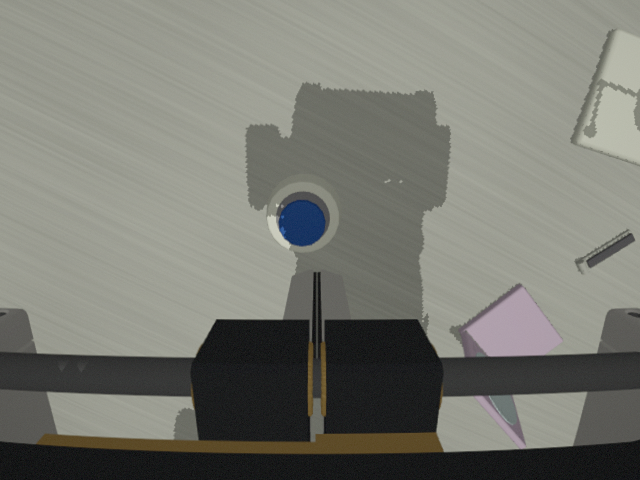

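The wrist view shows the blue disc at (302,222), which puts it at (451,249). The top view agrees to about 2 mm. I move over it and push down.

>>> {"op": "arm_command", "data": {
  "deltas": [
    {"xyz": [0.005,0.015,-0.02],"turn": [0,0,0]},
    {"xyz": [0,0,-0.03],"turn": [0,0,0]},
    {"xyz": [0,0,-0.03],"turn": [0,0,0]},
    {"xyz": [0,0,-0.01],"turn": [0,0,0]},
    {"xyz": [0,0,0],"turn": [0,0,0]}
  ]
}}

```text
clock: 3.0
eef_pos: [450.2, 248.5, 71.8]
eef_rot: [3.142, 0.0, 0.467]
wrist_force: [0.2, 0.1, 0.5]
finger_gap: 1.0
```

>>> {"op": "arm_command", "data": {
  "deltas": [
    {"xyz": [0,0,-0.005],"turn": [0,0,0]},
    {"xyz": [0,0,-0.004],"turn": [0,0,0]},
    {"xyz": [0,0,-0.004],"turn": [0,0,0]},
    {"xyz": [0,0,0],"turn": [0,0,0]}
  ]
}}

```text
clock: 3.5
eef_pos: [450.7, 249.2, 58.8]
eef_rot: [3.141, -0.002, 0.468]
wrist_force: [2.0, -1.4, 6.1]
finger_gap: 0.3
```

>>> {"op": "arm_command", "data": {
  "deltas": [
    {"xyz": [0,0,-0.002],"turn": [0,0,0]},
    {"xyz": [0,0,-0.0015],"turn": [0,0,0]},
    {"xyz": [0,0,0],"turn": [0,0,0]},
    {"xyz": [0,0,0],"turn": [0,0,0]}
  ]
}}

```text
clock: 4.0
eef_pos: [450.7, 249.2, 55.6]
eef_rot: [3.141, -0.002, 0.468]
wrist_force: [2.3, -1.5, 7.4]
finger_gap: 0.6
```

>>> {"op": "arm_command", "data": {
  "deltas": [
    {"xyz": [0,0,-0.001],"turn": [0,0,0]},
    {"xyz": [0,0,0],"turn": [0,0,0]},
    {"xyz": [0,0,0],"turn": [0,0,0]}
  ]
}}

```text
clock: 4.38
eef_pos: [450.7, 249.3, 55.1]
eef_rot: [3.141, -0.002, 0.468]
wrist_force: [-0.0, -4.0, 14.7]
finger_gap: 0.8
```

The force passed 8 N and jumped to 14.7 N, with the tips at 44 mm, so the push-top is on its hard stop. I retreat and move over the case.

>>> {"op": "arm_command", "data": {
  "deltas": [
    {"xyz": [0,0,0.04],"turn": [0,0,0]},
    {"xyz": [0,0,0.055],"turn": [0,0,0]},
    {"xyz": [0,-0.05,0.02],"turn": [0,0,0]},
    {"xyz": [-0.003,-0.055,0],"turn": [0,0,-0.02]},
    {"xyz": [-0.003,-0.055,0],"turn": [0,0,-0.02]},
    {"xyz": [-0.003,-0.055,0],"turn": [0,0,-0.02]},
    {"xyz": [-0.003,-0.055,0],"turn": [0,0,-0.02]},
    {"xyz": [-0.003,-0.055,0],"turn": [0,0,0]},
    {"xyz": [-0.003,-0.055,0],"turn": [0,0,0]},
    {"xyz": [-0.003,-0.055,0],"turn": [0,0,0]},
    {"xyz": [-0.002,-0.055,-0.01],"turn": [0,0,0]},
    {"xyz": [0,0,0],"turn": [0,0,0]}
  ],
  "gripper": 0.3
}}

```text
clock: 5.88
eef_pos: [426.0, -243.1, 157.8]
eef_rot: [-3.14, 0.001, 0.384]
wrist_force: [0.2, 0.4, -0.1]
finger_gap: 65.6
```

>>> {"op": "arm_command", "data": {
  "deltas": [
    {"xyz": [0,0,0],"turn": [0,0,0]},
    {"xyz": [0,0,0],"turn": [0,0,0]}
  ]
}}

```text
clock: 6.12
eef_pos: [427.3, -239.8, 159.1]
eef_rot: [3.142, -0.0, 0.389]
wrist_force: [0.7, 0.2, -0.9]
finger_gap: 65.7
```

```bash
python3 - <<'E'
from h import *
np.set_printoptions(precision=3,suppress=True)
s=read_state();print(s["clock"],s["eef_pos"],s["eef_rot"],s["joints"],s["finger_gap"])
c=camera("wrist");cv2.imwrite("pics/wrist3.png",c["color"][:,:,::-1])
P=(s["eef_pos"],s["eef_rot"])
bl,m=blobs(c["color"],*COL["pink"],30)
for b in bl: print(b,onz(ray(c,b[1],P),20))
hsv=cv2.cvtColor(c["color"],cv2.COLOR_RGB2HSV); print([hsv[int(b[1][1]),int(b[1][0])] for b in bl])
E
```

```text
6.125 [ 427.252 -239.778  159.15 ] [ 3.142 -0.     0.389] [-0.586  0.225  1.756  0.     1.161  0.595] 65.72860872151743
(99, array([318.75, 188.82]), [304, 185, 30, 14]) [ 458.956 -228.95    20.   ]
(648, array([317.63, 229.21]), [302, 213, 32, 35]) [ 426.891 -241.159   20.   ]
[array([174,  82, 133], dtype=uint8), array([174, 119, 133], dtype=uint8)]
```

View pics/wrist3.png

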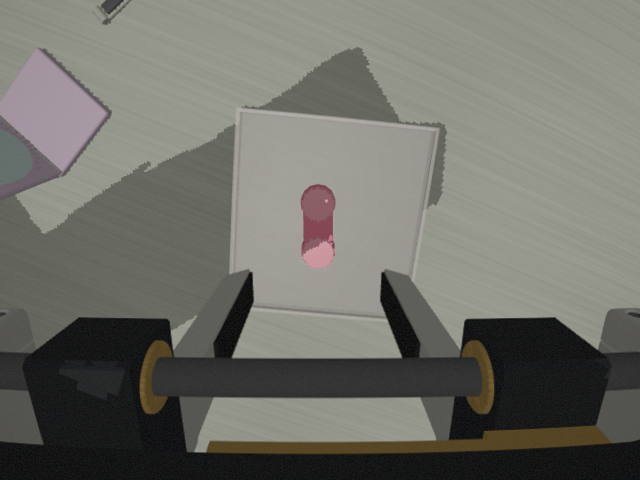

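The wrist view shows the case lined up with the fingers, with its caps at about (318,201) and (318,251). I turn these into world points.

```bash
python3 - <<'E'
from h import *
np.set_printoptions(precision=3,suppress=True)
s=read_state();P=(s["eef_pos"],s["eef_rot"]);c=camera("wrist")
bl,m=blobs(c["color"],(165,60,60),(179,255,255),30);print(bl)
cr=c["color"][175:280,280:360];cv2.imwrite("pics/crop3.png",cv2.resize(cr,None,fx=5,fy=5,interpolation=cv2.INTER_NEAREST)[:,:,::-1])
a,b=onz(ray(c,[318.3,201],P),25),onz(ray(c,[318.2,250.5],P),25);d=a-b
print(a,b,np.linalg.norm(d),(a+b)/2,np.arctan2(d[1],d[0]))
E
```

```text
[(2413, array([317.62, 225.69]), [301, 184, 34, 85])]
[ 450.209 -232.249   25.   ] [ 411.082 -248.301   25.   ] 42.29169043789867 [ 430.645 -240.275   25.   ] 0.3893270417150772
```

View pics/crop3.png

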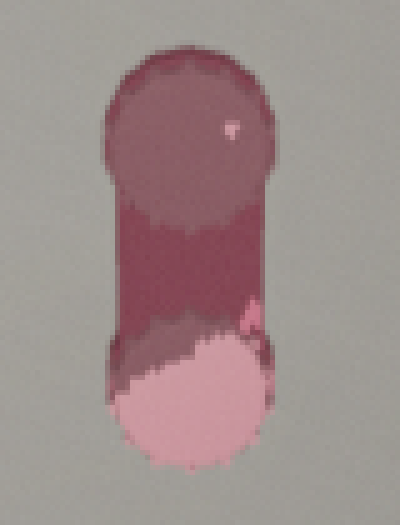

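>>> {"op": "arm_command", "data": {
  "deltas": [
    {"xyz": [0.001,-0.001,-0.04],"turn": [0,0,0]},
    {"xyz": [0,0,-0.04],"turn": [0,0,0]},
    {"xyz": [0,0,-0.035],"turn": [0,0,0]},
    {"xyz": [0,0,-0.015],"turn": [0,0,0]},
    {"xyz": [0,0,-0.008],"turn": [0,0,0]},
    {"xyz": [0,0,-0.004],"turn": [0,0,0]},
    {"xyz": [0,0,0],"turn": [0,0,0]},
    {"xyz": [0,0,0],"turn": [0,0,0]}
  ]
}}

```text
clock: 7.22
eef_pos: [428.3, -242.1, 17.6]
eef_rot: [3.141, -0.001, 0.388]
wrist_force: [-0.6, -0.7, -0.1]
finger_gap: 66.1
```

>>> {"op": "arm_command", "data": {
  "deltas": [
    {"xyz": [0,0,-0.001],"turn": [0,0,0]},
    {"xyz": [0,0,0],"turn": [0,0,0]},
    {"xyz": [0,0,0],"turn": [0,0,0]},
    {"xyz": [0,0,0],"turn": [0,0,0]},
    {"xyz": [0,0,0],"turn": [0,0,0]},
    {"xyz": [0,0,0],"turn": [0,0,0]}
  ],
  "gripper": 1.0,
  "force": 25
}}

```text
clock: 7.98
eef_pos: [428.0, -241.9, 16.0]
eef_rot: [-3.142, 0.0, 0.388]
wrist_force: [0.5, 0.8, -0.3]
finger_gap: 25.0
```

The gap is 25.0 mm, so it has gripped the bridge. I lift.

>>> {"op": "arm_command", "data": {
  "deltas": [
    {"xyz": [0,0,0.015],"turn": [0,0,0]},
    {"xyz": [0,0,0.03],"turn": [0,0,0]},
    {"xyz": [0,0,0.05],"turn": [0,0,0]},
    {"xyz": [0,0,0.05],"turn": [0,0,0]},
    {"xyz": [0,0,0.05],"turn": [0,0,0]},
    {"xyz": [0,0,0.05],"turn": [0,0,0]},
    {"xyz": [0,0,0],"turn": [0,0,0]},
    {"xyz": [0,0,0],"turn": [0,0,0]},
    {"xyz": [0,0,0],"turn": [0,0,0]}
  ]
}}

```text
clock: 9.1
eef_pos: [427.6, -241.6, 259.9]
eef_rot: [-3.14, 0.001, 0.388]
wrist_force: [1.0, -0.5, -1.1]
finger_gap: 24.7
```

```bash
python3 - <<'E'
from h import *
np.set_printoptions(precision=3,suppress=True)
s=read_state();print(s["clock"],s["eef_pos"],s["eef_rot"],s["joints"],s["finger_gap"])
a=camera("wrist")["color"];b=camera("scene")["color"]
cv2.imwrite("pics/l1.png",np.hstack([a[160:480,120:520],cv2.resize(b[0:240,200:500],(400,320))])[:,:,::-1])
f=np.array([604.6,5,176.5]);psi=.2205
x=np.array([np.cos(psi),np.sin(psi),0]);y=np.array([-np.sin(psi),np.cos(psi),0]);zz=-.5*x+np.array([0,0,.866])
Rt=np.column_stack([y,np.cross(-zz,y),-zz]);print(Rt)
R0=Ro.from_euler("xyz",s["eef_rot"])
for off in (13,63,113): print(off,"tcp",f+zz*off)
rel=Ro.from_matrix(Rt)*R0.inv();print("rotvec",rel.as_rotvec())
print("yaw part",np.pi/2+psi-s["eef_rot"][2],"tilt vec", -y*np.pi/6, Rt, (Ro.from_rotvec(-y*np.pi/6)*Ro.from_rotvec([0,0,np.pi/2+psi-s["eef_rot"][2]])*R0).as_matrix())
E
```

```text
9.1 [ 427.598 -241.638  259.857] [-3.14   0.001  0.388] [-0.589  0.137  1.618  0.     1.389  0.594] 24.713930494776104
[[-0.219  0.845  0.488]
 [ 0.976  0.189  0.109]
 [ 0.     0.5   -0.866]]
13 tcp [598.257   3.578 187.758]
63 tcp [573.863  -1.89  231.058]
113 tcp [549.468  -7.358 274.358]
rotvec [-0.263 -0.506  1.369]
yaw part 1.4034985878817228 tilt vec [ 0.115 -0.511 -0.   ] [[-0.219  0.845  0.488]
 [ 0.976  0.189  0.109]
 [ 0.     0.5   -0.866]] [[-0.218  0.846  0.487]
 [ 0.976  0.19   0.108]
 [-0.001  0.498 -0.867]]
```

View pics/l1.png

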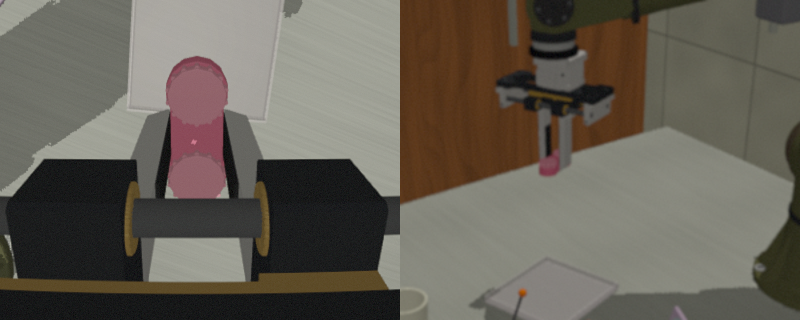

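The case is held square between the fingers. I carry it to a standoff on the viewing axis, turning and tilting on the way.

>>> {"op": "arm_command", "data": {
  "deltas": [
    {"xyz": [0.0125,0.0235,0.002],"turn": [0,0,0.156]},
    {"xyz": [0.0125,0.0235,0.002],"turn": [0,0,0.156]},
    {"xyz": [0.0125,0.0235,0.002],"turn": [0,0,0.156]},
    {"xyz": [0.0125,0.0235,0.002],"turn": [0,0,0.156]},
    {"xyz": [0.0125,0.0235,0.002],"turn": [0,0,0.156]},
    {"xyz": [0.0125,0.0235,0.002],"turn": [0,0,0.156]},
    {"xyz": [0.0125,0.0235,0.002],"turn": [0,0,0.156]},
    {"xyz": [0.0125,0.0235,0],"turn": [0,0,0.156]},
    {"xyz": [0.0125,0.0235,0],"turn": [0,0,0.156]},
    {"xyz": [0,0,0],"turn": [0,0,0]}
  ]
}}

```text
clock: 10.45
eef_pos: [540.7, -29.3, 274.1]
eef_rot: [-3.14, -0.001, 1.794]
wrist_force: [0.2, -0.8, -0.4]
finger_gap: 25.1
```

>>> {"op": "arm_command", "data": {
  "deltas": [
    {"xyz": [0.002,0.006,0],"turn": [0.0286,-0.1278,0]},
    {"xyz": [0.002,0.006,0],"turn": [0.0286,-0.1278,0]},
    {"xyz": [0.002,0.006,0],"turn": [0.0286,-0.1278,0]},
    {"xyz": [0.002,0.005,0],"turn": [0.0286,-0.1278,0]},
    {"xyz": [0,0,0],"turn": [0,0,0]},
    {"xyz": [0,0,0],"turn": [0,0,0]},
    {"xyz": [0,0,0],"turn": [0,0,0]}
  ]
}}

```text
clock: 11.32
eef_pos: [548.9, -7.6, 275.0]
eef_rot: [2.619, 0.0, 1.791]
wrist_force: [-0.8, 0.3, -0.6]
finger_gap: 25.0
```

```bash
cat > chk.py <<'E'
from h import *
import sys
np.set_printoptions(precision=3,suppress=True)
s=read_state();print(s["clock"],s["eef_pos"],s["eef_rot"],s["joints"],s["finger_gap"],s["wrist_force"])
f=np.array([604.6,5,176.5]);psi=.2205
x=np.array([np.cos(psi),np.sin(psi),0]);y=np.array([-np.sin(psi),np.cos(psi),0]);zz=-.5*x+np.array([0,0,.866])
Rt=Ro.from_matrix(np.column_stack([y,np.cross(-zz,y),-zz]))
R0=Ro.from_euler("xyz",s["eef_rot"])
print("rot left",(Rt*R0.inv()).as_rotvec()); u=s["eef_pos"]+R0.apply([0,0,13])
print("underside est",u)
for off in (100,50,20,0): print(off,"shift",f+zz*off-u)
n=sys.argv[1];a=camera("wrist")["color"];b=camera("scene")["color"];t=camera("top")["color"]
cv2.imwrite(f"pics/w{n}.png",a[:,:,::-1])
cv2.imwrite(f"pics/s{n}.png",np.hstack([cv2.resize(b[100:340,200:500],(400,320)),cv2.resize(t[120:360,200:500],(400,320))])[:,:,::-1])
E
python3 chk.py 4
```

```text
11.325 [548.889  -7.622 275.021] [2.619 0.    1.791] [-0.171 -0.007  1.816  0.254  0.86  -0.512] 24.9617991893453 [-0.801  0.296 -0.615]
rot left [ 0.001 -0.001  0.   ]
underside est [555.219  -6.207 263.755]
100 shift [ 0.592  0.271 -0.655]
50 shift [ 24.986   5.739 -43.955]
20 shift [ 39.623   9.02  -69.935]
0 shift [ 49.381  11.207 -87.255]
```

View pics/s4.png

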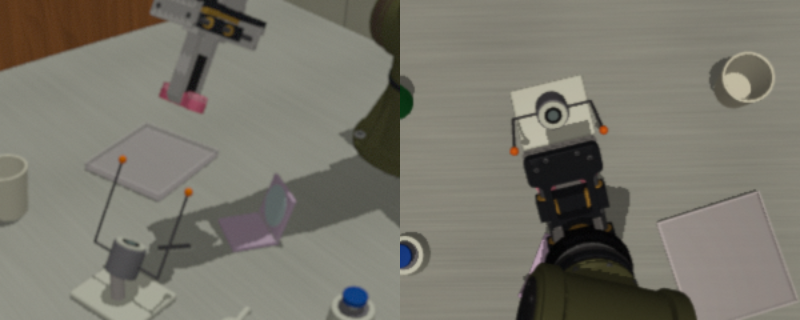

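View pics/w4.png

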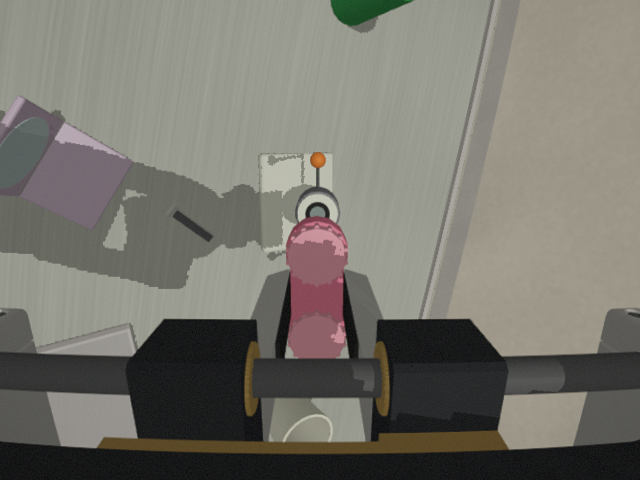

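The case sits on the viewing axis, in line with the lens and the upper tip at (318,160). I go in along the axis.

>>> {"op": "arm_command", "data": {
  "deltas": [
    {"xyz": [0.012,0.003,-0.022],"turn": [0,0,0]},
    {"xyz": [0.013,0.003,-0.022],"turn": [0,0,0]},
    {"xyz": [0.01,0.002,-0.017],"turn": [0,0,0]},
    {"xyz": [0.005,0.001,-0.009],"turn": [0,0,0]},
    {"xyz": [0,0,0],"turn": [0,0,0]},
    {"xyz": [0,0,0],"turn": [0,0,0]}
  ]
}}

```text
clock: 12.22
eef_pos: [588.6, 1.5, 205.7]
eef_rot: [2.617, 0.001, 1.792]
wrist_force: [-0.4, 0.1, 0.5]
finger_gap: 24.4
```

>>> {"op": "arm_command", "data": {
  "deltas": [
    {"xyz": [0.005,0.001,-0.009],"turn": [0,0,0]},
    {"xyz": [0.005,0.001,-0.008],"turn": [0,0,0]},
    {"xyz": [0,0,0],"turn": [0,0,0]},
    {"xyz": [0,0,0],"turn": [0,0,0]},
    {"xyz": [0,0,0],"turn": [0,0,0]}
  ]
}}

```text
clock: 12.85
eef_pos: [598.5, 3.6, 188.2]
eef_rot: [2.617, 0.001, 1.792]
wrist_force: [-0.5, 0.5, -0.3]
finger_gap: 24.5
```

```bash
python3 chk.py 5; python3 - <<'E'
from h import *
np.set_printoptions(precision=2,suppress=True)
s=read_state();P=(s["eef_pos"],s["eef_rot"]);c=camera("wrist")
for b in blobs(c["color"],*COL["orange"],20)[0]: print(b,onz(ray(c,b[1],P),177))
sc=camera("scene");print(blobs(sc["color"],*COL["orange"])[0],blobs(sc["color"],*COL["pink"])[0])
cv2.imwrite("pics/s5z.png",cv2.resize(sc["color"][170:320,240:380],(700,750)[:2],interpolation=cv2.INTER_NEAREST)[:600,:,::-1])
E
```

```text
12.85 [598.53    3.563 188.213] [2.617 0.001 1.792] [-0.13   0.194  1.809  0.283  0.661 -0.533] 24.52067938514448 [-0.477  0.455 -0.325]
rot left [ 0.     0.001 -0.   ]
underside est [604.88    4.983 176.958]
100 shift [-49.07  -10.918  86.142]
50 shift [-24.675  -5.45   42.842]
20 shift [-10.038  -2.17   16.862]
0 shift [-0.28   0.017 -0.458]
(411, array([316.42, 169.62]), [306, 158, 22, 24]) [590.73  62.43 177.  ]
[(16, array([291.5, 219. ]), [290, 217, 4, 5]), (19, array([340.84, 243.84]), [339, 242, 5, 5])] [(41, array([304.24, 221.24]), [302, 215, 5, 12]), (209, array([325.54, 229.91]), [316, 222, 19, 16])]
```

View pics/s5z.png

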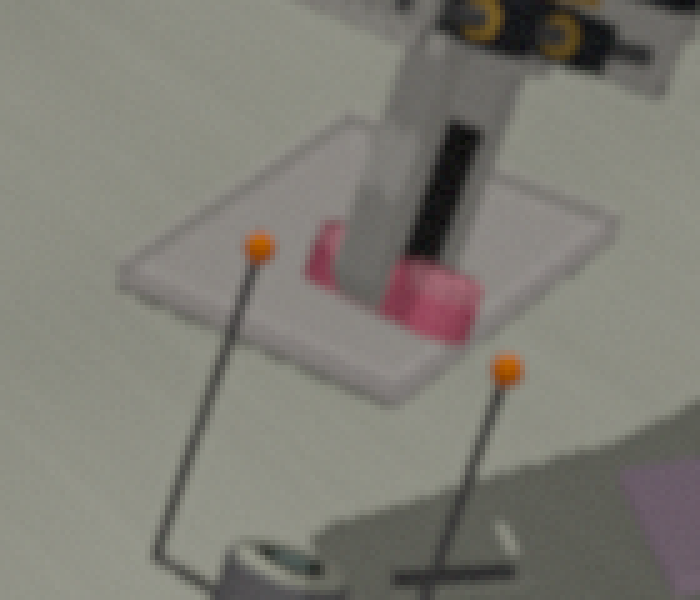

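View pics/w5.png

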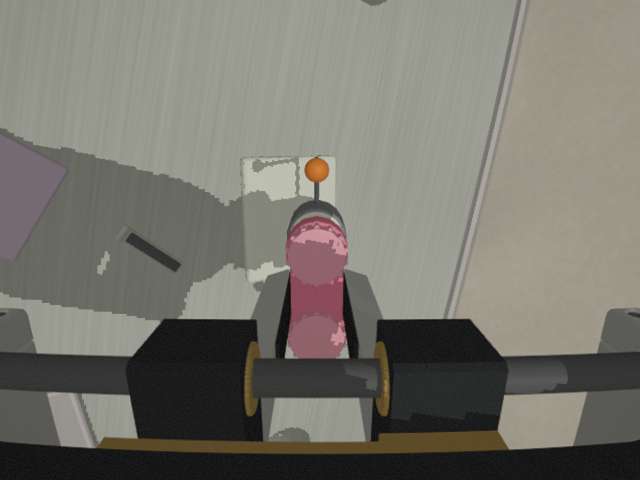

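The case sits between the tips. I check its tilt in the grip by comparing the projected caps with where they appear in the wrist picture.

```bash
python3 - <<'E'
from h import *
np.set_printoptions(precision=1,suppress=True)
c=camera("wrist");M=np.linalg.inv(c["mount"])
K=np.array([[c["fx"],0,c["cx"]],[0,c["fy"],c["cy"]],[0,0,1]])
for p in ([21,0,-9],[-21,0,-9],[36,0,13],[36,0,-9]):
    print(p,cv2.projectPoints(np.array([p],float),cv2.Rodrigues(M[:3,:3])[0],M[:3,3],K,np.array([c["k1"],0,0,0,0.]))[0].ravel())
bl,m=blobs(c["color"],(165,60,60),(179,255,255),100);print(bl)
cv2.imwrite("pics/w6c.png",cv2.resize(c["color"][200:380,260:380],None,fx=3.3,fy=3.3)[:,:,::-1])
E
```

```text
[21, 0, -9] [318.6 258.9]
[-21, 0, -9] [318.4 342.2]
[36, 0, 13] [318.4 216.6]
[36, 0, -9] [318.6 226.4]
[(7534, array([316.4, 288.1]), [286, 216, 62, 143])]
```

View pics/w6c.png

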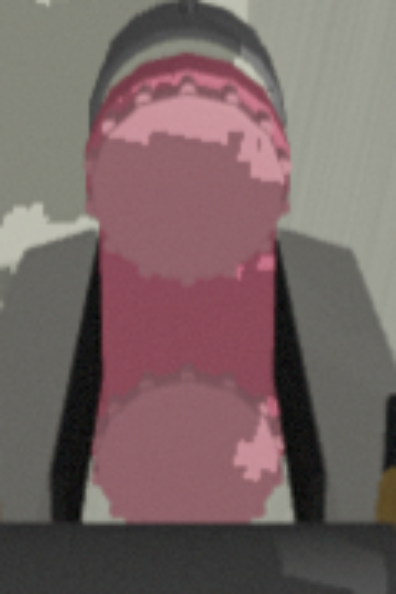

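Projected and seen caps agree to about 2 px, and the case hasn't tilted in the grip. I hand the job in.

```bash
python3 - <<'E'
from h import *
s=read_state();print(s["clock"],s["eef_pos"].round(1),abs(s["qd"]).max().round(4),s["finger_gap"])
t=camera("top");print(onz(ray(t,blobs(t["color"],*COL["blue"])[0][0][1]),56).round(1))
print(sign_off())
E
```

```text
13.15 [598.5   3.6 188. ] 0.0018 24.879883223323965
[450.4 248.5  56. ]
the job is handed in; nothing more can be done
None
```

I pushed the timer down, lifted the lens case out of the tray and handed the job in at 13.2 s. The arm was holding the case still between the orange tips.

- **Timer:** The push force rose past the spring's 8 N to 14.7 N with the fingertips 44 mm above the shelf. That means the blue top reached its hard stop.
- **Case position:** I worked out the centre of the underside from the tool pose, assuming it sits 13 mm ahead of the tool point. It was about 0.5 mm from the measured midpoint of the tips, which is itself good to about 2 mm. The tool's rotation was within 0.002 rad of the target.
- **Grip:** The finger gap was about 25 mm, matching the width of the bridge. The wrist picture showed the upper cap about 2 px from where I predicted, and the tilt looked like a few degrees at most. The lower cap was partly hidden.
- **Disagreement:** In the scene picture the case's lower edge looked about 4° off the line of the tips. The view is coarse, and this is well within the 0.2 rad limit.
- **Not measured:** I saw no sign of contact with the camera stand, bottle, cup, mirror or clip, and the wrist force stayed near zero while I carried the case. I did not re-measure where those objects stood at the end.

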